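# Set the bay tags on the ware board

### The arm

A 6-joint arm with a two-finger parallel gripper is mounted at the origin on the work surface. World frame = base frame: x ahead of the robot, y to its left, z up, the work surface at z = 0. Lengths are in m, angles in degrees, forces in N, time in s.
With the tool pointing down it reaches from about 0.3 to 0.75 m from the base axis. Payload 8.5 kg.
Tool frame: the origin (TCP) lies between the finger pads; the fingertips stand 17 mm ahead of it and the grasp point (between the pads) lies 2 mm behind it; z points along the fingers, y is the direction in which the jaws open and shut (so a half turn about z gives the same grasp; the last joint's range is limited). The gripper opens to 85 mm and grips with 20 to 120 N. Pads are 22 mm wide; open, the fingers measure 114 mm over their backs; the gripper's body (76 mm by 85 mm) begins 54 mm behind the grasp point. The pads swing forward as they close: fully open they stand 13 mm farther back than shut.
Start: joints at [-84.07, 21.807, 74.336, -0, 83.858, -12.336], TCP at [0.172, -0.522, 0.248] pointing down, gripper open.
Joint ranges: [-178.18, 178.18], [-50.72, 133.34], [12.68, 142.11], [-81.47, 261.47], [9.98, 163.14], [-165.26, 165.26]. Speed limits (degrees/s): [136.94, 136.94, 180, 180, 180, 180].

### API

Orientations are given as a 3x3 rotation matrix whose columns are the frame's x, y, z axes.
In Python, from rig import readout, eyes, env gives the robot as it stands.
- The arm moves only by the tool arm_command, never from a script. Its argument "rows" is text: rows parted by semicolons, each of 7 numbers parted by spaces: the closure, from 0 (fully open) to 1 (shut), then the shift along the tool's x, y, z in mm, then the turn, a rotation vector about the tool's x, y, z in degrees. In form: grip dx dy dz rx ry rz; .... A call has 1 to 5 rows; each row shifts and turns the commanded pose from where the row before left it, along the tool's axes as they then stand; what a row does not reach is not made up. A row lasts 1/12 s, in which the tool goes at most 41.7 mm and 7.16 degrees, less where a joint would pass 70% of its speed; a pose out of reach is approached as far as the arm can. A call with a gripper value outside its range is refused whole. The fingers move at their own pace and stop on an object; "squeeze" is the grip in N (left out, the last holds). Time passes only in rows, so rows that do not move let the fingers close. It gives the time, the measured TCP pose, the force and the opening at its end, in the units of the state.
- readout.observe(): the state, without advancing time (a new reading comes with each control period).
- eyes.get_image(name): name is "scene" or "top"; returns the picture (420x560x3 uint8, red, green, blue); there is no depth.
- eyes.camera_model(name): a dict with "mtx" (3x3 intrinsics, pixels), "view" (4x4, takes a point from world to camera coordinates). Camera axes: x right, y up, looking along -z (the intrinsics and any distortion apply to the point x, -y, -z); pixel columns grow to the right and rows downward; lengths in m; the calibration is good to about 2 mm. A picture is of the moment at which its call begins. camera_model takes no time and is no camera call.
- env.close_job(): hands the job in, once; it reports no verdict.
The state is a dict: "time_s": time; "q": joint angles; "qvel": joint speeds; "joint_efforts": joint torques, N m; "position": TCP position; "tool_rot": TCP orientation; "ft_force": force on the tool from outside, world axes, zero at the start; "wrist_torque": the same for the moment, N m; "grip_width": finger opening in m.
Only numpy, scipy, OpenCV 4.12 (cv2) and the standard library are available. Lean on these libraries where they do the work, as an engineer would, in place of code of your own. Each camera call takes 0.05 s, during which the arm holds its last target. There are 200 camera calls.

### The job

In front of each of the four bays of the ware board stands a hinged wooden tag. With a fingertip, gently push over the tags that are wrong, so that every bay holding a bowl has its tag tipped back towards the bay with the ring face up, and every bay without a bowl (just a bare flat disc) has its tag tipped forward away from the bay with the plain face up. Leave the bowls, discs, mug and brush where they are.

Things in the scene. Friction and masses are not known exactly. Their poses are not given: they have to be found in the camera images.
- board: Fixed plywood ware board, 300 (x) by 430 (y) by 18 mm, on the bench. Origin on the bench under the middle of the tag row; x points from tags to bays (away from the robot, turned up to 12 degrees), y along the row. Tags stand at board x = 0, y = +150, +50, -50, -150 mm, any tag at any place; behind each is a bay 100 mm wide, fenced by strips 12 mm high, its centre 165 mm beyond the hinge.
- tag_a_hinge (a point): Middle of tag a's hinge pin, 40 mm above the bench. Axes: x towards its bay, y along the pin, z up. The tag is a wooden plate 56 mm wide, 6 mm thick, free edge 64 mm from the pin. At rest its free edge is 44 mm to one side of the pin and 47 mm above it. Dark ears and steel stop bars round it reach x +-23, y +-43 mm and 12 mm above the pin.
- tag_a (a joint): Angle of tag a: 0 = tipped forward onto its stop on the robot's side (43 degrees off upright), plain face up; 0.75 = upright; 1.5 = tipped back onto its stop on the bay side, ring face up. About 30 g and nearly free: pushed past upright it falls the rest of the way by its own weight.
- tag_a_bay (a point): Centre of the floor, 18 mm above the bench, of the bay that tag a belongs to; a bowl in this bay stands within 10 mm of it.
- tag_b_hinge (a point): Middle of tag b's hinge pin, 40 mm above the bench. Axes: x towards its bay, y along the pin, z up. The tag is a wooden plate 56 mm wide, 6 mm thick, free edge 64 mm from the pin. At rest its free edge is 44 mm to one side of the pin and 47 mm above it. Dark ears and steel stop bars round it reach x +-23, y +-43 mm and 12 mm above the pin.
- tag_b (a joint): Angle of tag b: 0 = tipped forward onto its stop on the robot's side (43 degrees off upright), plain face up; 0.75 = upright; 1.5 = tipped back onto its stop on the bay side, ring face up. About 30 g and nearly free: pushed past upright it falls the rest of the way by its own weight.
- tag_b_bay (a point): Centre of the floor, 18 mm above the bench, of the bay that tag b belongs to; a bowl in this bay stands within 10 mm of it.
- tag_c_hinge (a point): Middle of tag c's hinge pin, 40 mm above the bench. Axes: x towards its bay, y along the pin, z up. The tag is a wooden plate 56 mm wide, 6 mm thick, free edge 64 mm from the pin. At rest its free edge is 44 mm to one side of the pin and 47 mm above it. Dark ears and steel stop bars round it reach x +-23, y +-43 mm and 12 mm above the pin.
- tag_c (a joint): Angle of tag c: 0 = tipped forward onto its stop on the robot's side (43 degrees off upright), plain face up; 0.75 = upright; 1.5 = tipped back onto its stop on the bay side, ring face up. About 30 g and nearly free: pushed past upright it falls the rest of the way by its own weight.
- tag_c_bay (a point): Centre of the floor, 18 mm above the bench, of the bay that tag c belongs to; a bowl in this bay stands within 10 mm of it.
- tag_d_hinge (a point): Middle of tag d's hinge pin, 40 mm above the bench. Axes: x towards its bay, y along the pin, z up. The tag is a wooden plate 56 mm wide, 6 mm thick, free edge 64 mm from the pin. At rest its free edge is 44 mm to one side of the pin and 47 mm above it. Dark ears and steel stop bars round it reach x +-23, y +-43 mm and 12 mm above the pin.
- tag_d (a joint): Angle of tag d: 0 = tipped forward onto its stop on the robot's side (43 degrees off upright), plain face up; 0.75 = upright; 1.5 = tipped back onto its stop on the bay side, ring face up. About 30 g and nearly free: pushed past upright it falls the rest of the way by its own weight.
- tag_d_bay (a point): Centre of the floor, 18 mm above the bench, of the bay that tag d belongs to; a bowl in this bay stands within 10 mm of it.
- bowl_1_mid (a point): Centre, half-way up, of terracotta bowl 1: loose, flared, 80 mm across the rim, 58 mm high, about 0.16 kg, rim 76 mm above the bench. It stands in a bay or on the side board.
- bowl_2_mid (a point): Centre, half-way up, of terracotta bowl 2: loose, flared, 80 mm across the rim, 58 mm high, about 0.16 kg, rim 76 mm above the bench. It stands in a bay or on the side board.
- bowl_3_mid (a point): Centre, half-way up, of terracotta bowl 3: loose, flared, 80 mm across the rim, 58 mm high, about 0.16 kg, rim 76 mm above the bench. It stands in a bay or on the side board.
- disc_1_mid (a point): Centre of bare wooden disc 1: loose, 76 mm across, 10 mm thick, lying flat in a bay or on the side board. A bay with only a disc has no bowl.
- disc_2_mid (a point): Centre of bare wooden disc 2: loose, 76 mm across, 10 mm thick, lying flat in a bay or on the side board. A bay with only a disc has no bowl.
- mug_mid (a point): Centre, half-way up, of a white mug standing on the bench, 76 mm across, 85 mm high. Not part of the job.
- brush_grip (a point): Grip of a brush lying on the bench. Not part of the job.
- side_board: Fixed square board, 120 by 120 by 18 mm, beside the ware board on the robot's right; origin under its centre. It is not a bay and has no tag; one bowl or disc stands on it.
Mind the look-alikes: they are no part of the job. Leave any green or yellow look-alike of the part that bears bowl_2_mid alone.

How it is judged:
By the outcome, as a careful person would: the job done as asked, in the order asked, and still so for the second after the job is handed in, with the robot touching nothing.
It also fails if it takes over 64 s, if anything falls off the work surface, if the arm or the gripper's body presses on something with over 40 N, if the wrist force passes 120 N, or if a joint passes its speed limit or range.

## Working session

There is one attempt and no reset: what is moved stays moved. The work goes in short steps, Python scripts to look and compute and a tool call to move; the robot and the scene stay as the last step left them, time stands still between calls to the robot, and variables do not carry over. Pictures are saved under pics/ and viewed, about 8 in all and at most 12, crops included, and the job is handed in when it is done.

Besides the shell and the picture viewer there is one more tool, called by a JSON object that holds its "api" and its "payload". arm_command: Moves the arm, as the interface text tells. Its arguments: {"type":"object","properties":{"rows":{"type":"string"},"squeeze":{"type":"number"}},"required":["rows"]}

```bash
mkdir -p pics; python3 - <<'E'
from rig import readout, eyes, env
import cv2
for n in("top","scene"):
    cv2.imwrite(f"pics/{n}0.png",cv2.cvtColor(eyes.get_image(n),cv2.COLOR_RGB2BGR)); m=eyes.camera_model(n); print(m)
s=readout.observe();print(s['time_s'],s['position'],s['tool_rot'])
E
```

```text
{'mtx': array([[440.94831232,   0.        , 280.60550592],
       [  0.        , 440.94831232, 205.84483287],
       [  0.        ,   0.        ,   1.        ]]), 'view': array([[-0.00292018, -0.99998402, -0.00484039,  0.00660754],
       [ 0.99610825, -0.00333519,  0.0880751 , -0.61136072],
       [-0.08808984, -0.00456436,  0.99610208, -1.29289344],
       [ 0.        ,  0.        ,  0.        ,  1.        ]])}
{'mtx': array([[418.94098511,   0.        , 281.03834263],
       [  0.        , 418.94098511, 206.97153592],
       [  0.        ,   0.        ,   1.        ]]), 'view': array([[ 0.64620176,  0.76309339, -0.01057217, -0.41662673],
       [-0.44318788,  0.38650554,  0.80882506,  0.20814701],
       [ 0.62129526, -0.51797871,  0.5879543 , -1.61479443],
       [ 0.        ,  0.        ,  0.        ,  1.        ]])}
0.1 [ 0.17235072 -0.52206683  0.24778095] [[ 9.49606234e-01  3.13445336e-01 -1.50197487e-04]
 [ 3.13445270e-01 -9.49605431e-01  1.26036862e-03]
 [ 2.52428317e-04 -1.24393259e-03 -9.99999194e-01]]
```

View pics/top0.png

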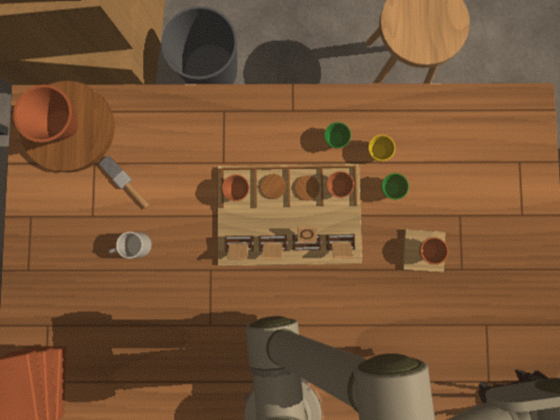

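View pics/scene0.png

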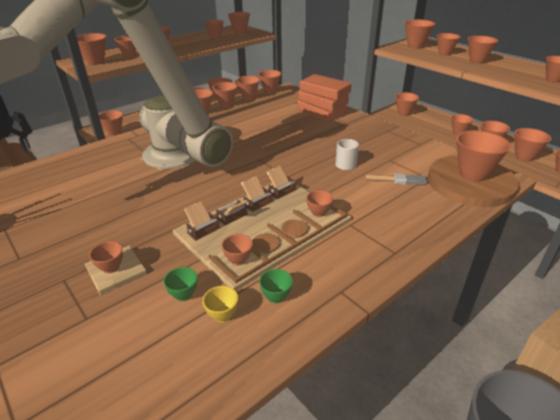

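The top view shows bays left to right holding bowl (236,187), disc (271,186), disc (306,187) and bowl (341,184). The tags look forward, forward, back (ring at 307,234) and forward. I'll zoom in and measure.

```bash
cat > h.py <<'E'
import numpy as np
from rig import readout, eyes, env
def ray(n,u,v,z):
    m=eyes.camera_model(n);K=m['mtx'];V=m['view']
    d=np.linalg.inv(K)@[u,v,1];d=V[:3,:3].T@(d*[1,-1,-1]);c=-V[:3,:3].T@V[:3,3]
    return c+d*(z-c[2])/d[2]
E
python3 - <<'E'
import cv2
from h import *
t=cv2.imread("pics/top0.png")[155:275,205:375]
s=cv2.imread("pics/scene0.png")[150:290,160:360]
cv2.imwrite("pics/z.png",cv2.vconcat([cv2.resize(t,(680,480),interpolation=2)]))
a=cv2.resize(s,(800,560),interpolation=2);cv2.imwrite("pics/zs.png",a)
E
```

```text
(no output)
```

View pics/z.png

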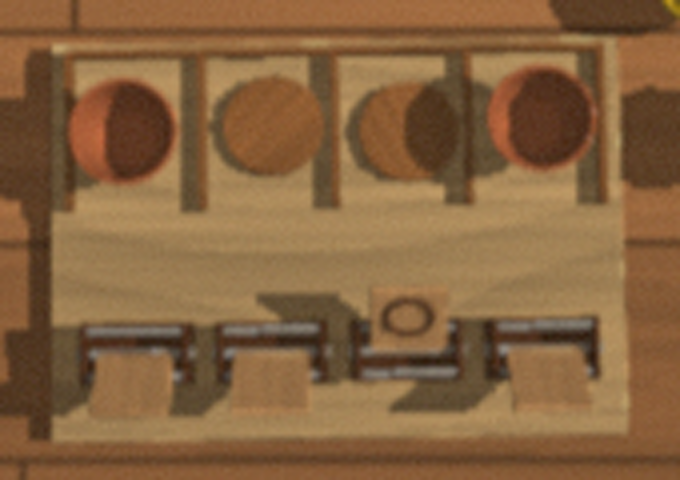

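View pics/zs.png

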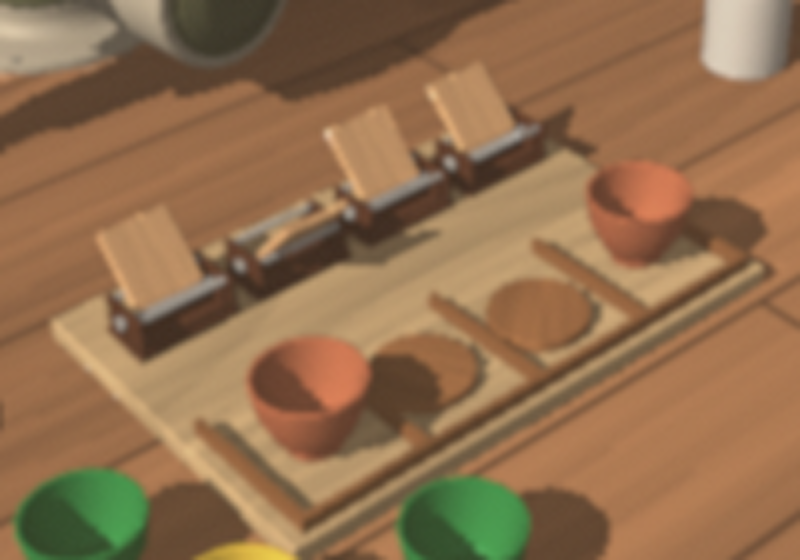

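The zooms confirm it. Tags 1, 2 and 4 lean forward and tag 3 leans back with its ring up, so the wrong ones are 1 (to back), 3 (to forward) and 4 (to back).

```bash
python3 - <<'E'
from h import *
P=[ray("top",205+u/4,155+v/4,.05) for u,v in[(137,352),(272,350),(407,349),(543,346)]]
for p in P:print(p.round(4))
d=P[3]-P[0];print(np.degrees(np.arctan2(d[0],-d[1])),np.linalg.norm(d[:2]))
# free edges at z .087
for u,v in[(130,416),(410,286),(552,411)]:print(ray("top",205+u/4,155+v/4,.087).round(4))
E
```

```text
[0.5008 0.1257 0.05  ]
[0.502  0.0271 0.05  ]
[ 0.5024 -0.0714  0.05  ]
[ 0.5043 -0.1706  0.05  ]
0.6749424956802239 0.2963212034264256
[0.4556 0.1268 0.087 ]
[ 0.5468 -0.0719  0.087 ]
[ 0.4583 -0.1714  0.087 ]
```

{"api": "arm_command", "payload": {"rows": "1 0 0 0 0 0 6;1 0 0 0 0 0 6;1 0 0 0 0 0 5.6;1 20 -32 0 0 0 0;1 20 -32 0 0 0 0", "squeeze": 20}}

```text
time_s: 0.52
position: [0.2113, -0.4576, 0.2474]
tool_rot: [[1.0, 0.009, -0.0], [0.009, -1.0, 0.001], [-0.0, -0.001, -1.0]]
ft_force: [0.5, 0.9, 0.1]
grip_width: 0.0257
```

{"api": "arm_command", "payload": {"rows": "1 20 -32 0 0 0 0;1 20 -32 0 0 0 0;1 20 -32 0 0 0 0;1 20 -32 0 0 0 0;1 20 -32 0 0 0 0"}}

```text
time_s: 0.93
position: [0.3102, -0.2949, 0.2482]
tool_rot: [[1.0, 0.011, -0.0], [0.011, -1.0, 0.0], [-0.0, -0.0, -1.0]]
ft_force: [0.8, -1.0, -0.6]
grip_width: -0.0002
```

{"api": "arm_command", "payload": {"rows": "1 20 -32 0 0 0 0;1 20 -32 0 0 0 0;1 20 -32 0 0 0 0;1 15 -30 0 0 0 0;1 0 0 0 0 0 0"}}

```text
time_s: 1.35
position: [0.3845, -0.1653, 0.2482]
tool_rot: [[1.0, 0.017, 0.0], [0.017, -1.0, 0.002], [0.0, -0.002, -1.0]]
ft_force: [-0.7, -0.3, -0.2]
grip_width: -0.0001
```

{"api": "arm_command", "payload": {"rows": "1 0 2 31 0 0 0;1 0 2 31 0 0 0;1 0 2 31 0 0 0;1 0 0 31 0 0 0;1 0 0 32 0 0 0"}}

```text
time_s: 1.77
position: [0.3831, -0.1761, 0.0911]
tool_rot: [[1.0, 0.011, 0.0], [0.011, -1.0, -0.0], [0.0, 0.0, -1.0]]
ft_force: [0.5, -0.8, -0.4]
grip_width: 0.0005
```

{"api": "arm_command", "payload": {"rows": "1 15 0 0 0 0 0;1 15 0 0 0 0 0;1 15 0 0 0 0 0;1 8 0 0 0 0 0;1 8 0 0 0 0 0"}}

```text
time_s: 2.18
position: [0.4447, -0.1752, 0.0921]
tool_rot: [[1.0, 0.012, -0.0], [0.012, -1.0, 0.0], [-0.0, -0.0, -1.0]]
ft_force: [-1.0, -0.4, -0.1]
grip_width: -0.0002
```

{"api": "arm_command", "payload": {"rows": "1 8 0 0 0 0 0;1 8 0 0 0 0 0;1 8 0 0 0 0 0;1 7 0 0 0 0 0;1 6 0 0 0 0 0"}}

```text
time_s: 2.6
position: [0.4821, -0.1747, 0.0924]
tool_rot: [[1.0, 0.012, 0.0], [0.012, -1.0, -0.0], [0.0, 0.0, -1.0]]
ft_force: [-0.1, 0.5, 0.7]
grip_width: 0.0002
```

{"api": "arm_command", "payload": {"rows": "1 6 0 0 0 0 0;1 6 0 0 0 0 0;1 6 0 0 0 0 0;1 6 0 0 0 0 0;1 0 0 0 0 0 0"}}

```text
time_s: 3.02
position: [0.5064, -0.1745, 0.0923]
tool_rot: [[1.0, 0.012, 0.001], [0.012, -1.0, -0.0], [0.001, 0.0, -1.0]]
ft_force: [-0.6, -0.1, 0.5]
grip_width: -0.0001
```

{"api": "arm_command", "payload": {"rows": "1 4 0 0 0 0 0;1 4 0 0 0 0 0;1 0 0 0 0 0 0;1 -10 0 0 0 0 0;1 -15 0 -30 0 0 0"}}

```text
time_s: 3.43
position: [0.4868, -0.1735, 0.1185]
tool_rot: [[1.0, 0.012, -0.007], [0.012, -1.0, 0.005], [-0.007, -0.005, -1.0]]
ft_force: [-1.3, -0.7, -1.0]
grip_width: -0.0002
```

{"api": "arm_command", "payload": {"rows": "1 0 0 -35 0 0 0;1 0 -10 -35 0 0 0;1 33 -23 0 0 0 0;1 33 -23 0 0 0 0;1 33 -23 0 0 0 0"}}

```text
time_s: 3.85
position: [0.5874, -0.0936, 0.1935]
tool_rot: [[1.0, 0.01, 0.002], [0.01, -1.0, -0.001], [0.002, 0.001, -1.0]]
ft_force: [0.3, -0.8, -0.7]
grip_width: 0.0001
```

{"api": "arm_command", "payload": {"rows": "1 33 -22 0 0 0 0;1 0 0 0 0 0 0"}}

```text
time_s: 4.02
position: [0.6228, -0.0682, 0.1915]
tool_rot: [[1.0, 0.016, 0.002], [0.016, -1.0, 0.001], [0.002, -0.001, -1.0]]
ft_force: [-0.3, -0.1, -0.9]
grip_width: -0.0004
```

```bash
python3 - <<'E'
from rig import readout, eyes, env
import cv2
cv2.imwrite("pics/zs1.png",cv2.resize(cv2.cvtColor(eyes.get_image("scene"),4)[100:310,130:410],(800,600),interpolation=2))
print(readout.observe()['position'])
E
```

```text
[ 0.62073011 -0.06993229  0.1914017 ]
```

View pics/zs1.png

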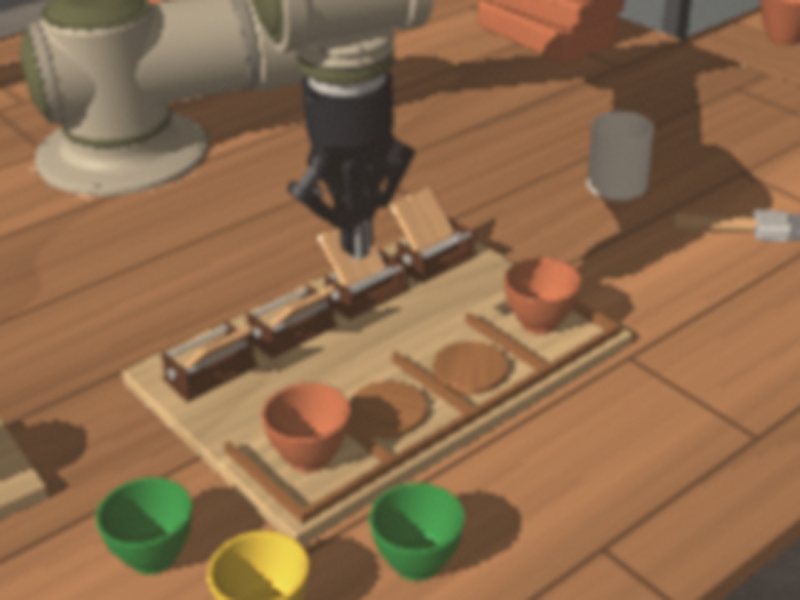

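Tag 4 now leans back. The finger is above the bay side of tag 3 and clear of everything, so I'll push tag 3 forward.

{"api": "arm_command", "payload": {"rows": "1 0 0 33 0 0 0;1 0 0 33 0 0 0;1 0 0 33 0 0 0;1 -12 0 0 0 0 0;1 -12 0 0 0 0 0"}}

```text
time_s: 4.48
position: [0.5932, -0.0728, 0.091]
tool_rot: [[1.0, 0.011, -0.005], [0.011, -1.0, 0.001], [-0.005, -0.001, -1.0]]
ft_force: [0.5, 0.6, 0.6]
grip_width: 0.0002
```

{"api": "arm_command", "payload": {"rows": "1 -12 0 0 0 0 0;1 -8 0 0 0 0 0;1 -8 0 0 0 0 0;1 -8 0 0 0 0 0;1 -8 0 0 0 0 0"}}

```text
time_s: 4.9
position: [0.5507, -0.0731, 0.0936]
tool_rot: [[1.0, 0.011, 0.001], [0.011, -1.0, -0.0], [0.001, 0.0, -1.0]]
ft_force: [0.8, -0.6, -0.0]
grip_width: -0.0003
```

{"api": "arm_command", "payload": {"rows": "1 -8 0 0 0 0 0;1 -7 0 0 0 0 0;1 -7 0 0 0 0 0;1 -6 0 0 0 0 0;1 -6 0 0 0 0 0"}}

```text
time_s: 5.32
position: [0.5166, -0.0732, 0.0933]
tool_rot: [[1.0, 0.012, 0.0], [0.012, -1.0, -0.0], [0.0, 0.0, -1.0]]
ft_force: [0.7, 0.4, 1.1]
grip_width: -0.0002
```

{"api": "arm_command", "payload": {"rows": "1 -6 0 0 0 0 0;1 -6 0 0 0 0 0;1 -6 0 0 0 0 0;1 -4 0 0 0 0 0;1 0 0 0 0 0 0"}}

```text
time_s: 5.73
position: [0.4944, -0.0734, 0.0933]
tool_rot: [[1.0, 0.011, -0.001], [0.011, -1.0, 0.0], [-0.001, -0.0, -1.0]]
ft_force: [1.3, 0.9, -0.0]
grip_width: 0.0002
```

{"api": "arm_command", "payload": {"rows": "1 -3 0 0 0 0 0;1 10 0 0 0 0 0;1 15 0 -30 0 0 0;1 0 0 -35 0 0 0;1 0 0 -35 0 0 0"}}

```text
time_s: 6.15
position: [0.5174, -0.0731, 0.1942]
tool_rot: [[1.0, 0.012, -0.001], [0.012, -1.0, 0.001], [-0.001, -0.001, -1.0]]
ft_force: [0.9, -0.0, 0.2]
grip_width: 0.0003
```

{"api": "arm_command", "payload": {"rows": "1 -21 -33 0 0 0 0;1 -21 -33 0 0 0 0;1 -21 -33 0 0 0 0;1 -21 -33 0 0 0 0;1 -21 -33 0 0 0 0"}}

```text
time_s: 6.57
position: [0.4091, 0.0917, 0.1934]
tool_rot: [[1.0, 0.011, 0.001], [0.011, -1.0, 0.0], [0.001, -0.0, -1.0]]
ft_force: [0.0, 0.4, -0.2]
grip_width: -0.0001
```

{"api": "arm_command", "payload": {"rows": "1 -21 -33 0 0 0 0;1 0 0 0 0 0 0;1 0 0 0 0 0 0"}}

```text
time_s: 6.82
position: [0.3881, 0.1245, 0.1936]
tool_rot: [[1.0, 0.015, 0.001], [0.015, -1.0, -0.0], [0.001, 0.0, -1.0]]
ft_force: [1.5, -0.8, -0.7]
grip_width: 0.0002
```

{"api": "arm_command", "payload": {"rows": "1 0 0 34 0 0 0;1 0 0 34 0 0 0;1 0 0 33 0 0 0;1 15 0 0 0 0 0;1 15 0 0 0 0 0"}}

```text
time_s: 7.23
position: [0.419, 0.1226, 0.0906]
tool_rot: [[1.0, 0.01, -0.004], [0.01, -1.0, -0.0], [-0.004, 0.0, -1.0]]
ft_force: [0.2, -0.2, 0.5]
grip_width: -0.0001
```

{"api": "arm_command", "payload": {"rows": "1 12 0 0 0 0 0;1 8 0 0 0 0 0;1 8 0 0 0 0 0;1 8 0 0 0 0 0;1 8 0 0 0 0 0"}}

```text
time_s: 7.65
position: [0.4635, 0.1238, 0.0923]
tool_rot: [[1.0, 0.011, -0.0], [0.011, -1.0, -0.0], [-0.0, 0.0, -1.0]]
ft_force: [-0.8, -0.1, -0.4]
grip_width: 0.0002
```

{"api": "arm_command", "payload": {"rows": "1 8 0 0 0 0 0;1 7 0 0 0 0 0;1 7 0 0 0 0 0;1 6 0 0 0 0 0;1 6 0 0 0 0 0"}}

```text
time_s: 8.07
position: [0.4974, 0.1246, 0.0923]
tool_rot: [[1.0, 0.012, -0.0], [0.012, -1.0, -0.0], [-0.0, 0.0, -1.0]]
ft_force: [-0.0, -0.6, -0.6]
grip_width: 0.0001
```

{"api": "arm_command", "payload": {"rows": "1 6 0 0 0 0 0;1 5 0 0 0 0 0;1 4 0 0 0 0 0;1 0 0 0 0 0 0;1 0 0 0 0 0 0"}}

```text
time_s: 8.48
position: [0.5119, 0.1247, 0.0922]
tool_rot: [[1.0, 0.012, -0.0], [0.012, -1.0, 0.0], [-0.0, -0.0, -1.0]]
ft_force: [0.2, 0.5, -0.4]
grip_width: -0.0002
```

{"api": "arm_command", "payload": {"rows": "1 -10 0 0 0 0 0;1 -15 0 -30 0 0 0;1 0 0 -35 0 0 0;1 -30 0 -20 0 0 0;1 -35 0 -10 0 0 0"}}

```text
time_s: 8.9
position: [0.4227, 0.1236, 0.1896]
tool_rot: [[1.0, 0.011, 0.005], [0.011, -1.0, 0.0], [0.005, 0.0, -1.0]]
ft_force: [-0.1, -0.2, 0.6]
grip_width: 0.0
```

{"api": "arm_command", "payload": {"rows": "1 -30 0 -20 0 0 0;1 -15 0 -20 0 0 0;1 0 0 0 0 0 0;1 0 0 0 0 0 0;1 0 0 0 0 0 0"}}

```text
time_s: 9.32
position: [0.3771, 0.1231, 0.2269]
tool_rot: [[1.0, 0.011, -0.0], [0.011, -1.0, 0.0], [-0.0, -0.0, -1.0]]
ft_force: [0.2, 0.6, -0.1]
grip_width: 0.0001
```

```bash
python3 - <<'E'
from rig import readout, eyes, env
import cv2
a=cv2.resize(cv2.cvtColor(eyes.get_image("scene"),4)[110:310,150:370],(660,600),interpolation=2)
cv2.imwrite("pics/zs2.png",a)
cv2.imwrite("pics/t2.png",cv2.resize(cv2.cvtColor(eyes.get_image("top"),4)[100:300,205:465],(780,600),interpolation=2))
print(readout.observe()['position'])
E
```

```text
[0.37723098 0.12306285 0.22638821]
```

View pics/zs2.png

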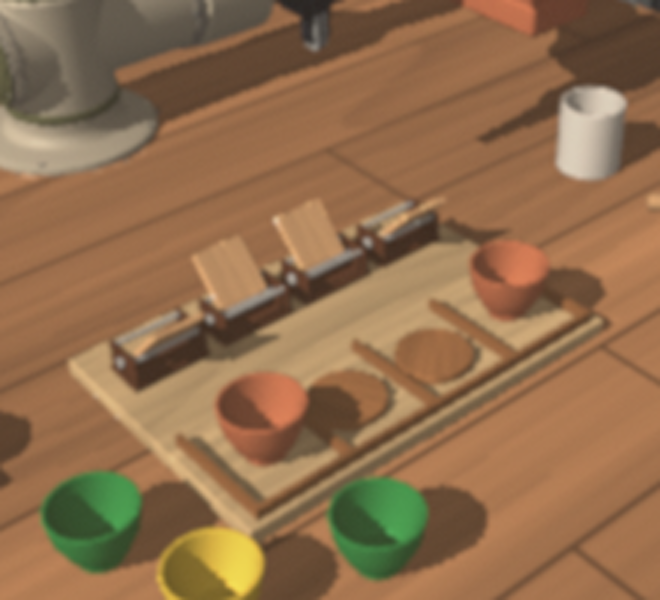

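View pics/t2.png

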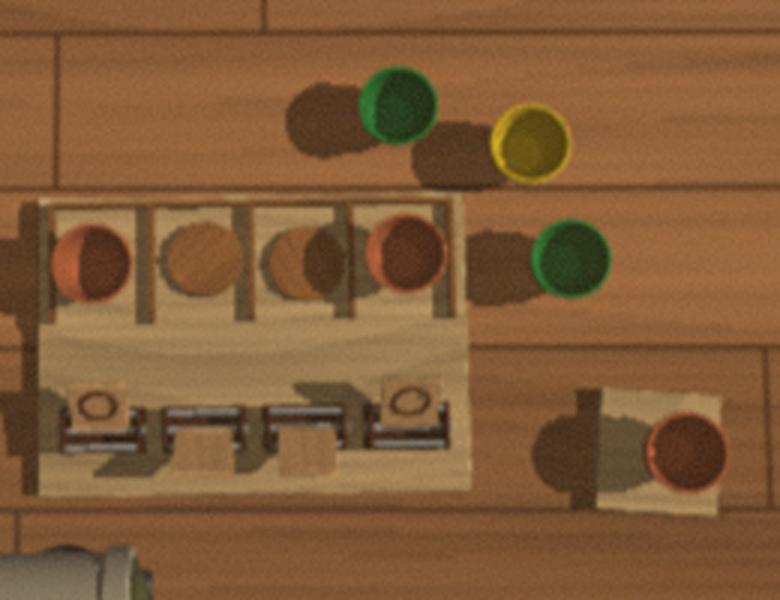

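Both views agree. Ring faces are up at the two bowl bays (crop 98,405 and 410,402), plain faces are forward at the two disc bays, and nothing else has moved.

```bash
python3 -c "
from rig import env
print(env.close_job())"
```

```text
the job is handed in; nothing more can be done
None
```

All four tags are now right, and I handed the job in at about 9.5 s of the 64 s allowed. With the closed fingertips I pushed three of them:
- **Left and right end tags (bowl bays):** pushed back, ring face up.
- **Third tag from the left (disc bay):** pushed forward, plain face up.

The second tag was already right, so I left it alone.

In the last top and scene pictures all four tags match their bays. The bowls, discs, mug and look-alikes stand where they were, and the arm is clear of everything. The brush was mostly outside those last crops, but the arm never went near it. Wrist force readings stayed under about 2 N, and no check failed or disagreed.

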